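Hold a lacquer box home against the sprung stop of a lining jig

ROBOT

A 7-joint arm with a two-finger parallel gripper is mounted at the origin on the work surface. World frame = base frame: x ahead of the robot, y to its left, z up, the work surface at z = 0. Lengths are in mm, angles in rad, forces in N, time in s.
With the tool pointing down it reaches from about 400 to 875 mm from the base axis. Payload 19.3 kg.
Tool frame: the origin (TCP) lies midway between the tips of the shut fingers; the grasp point (between the pads) lies 19 mm behind it; z points along the fingers, y is the line along which they close (so a half turn about z gives the same grasp; the last joint's range is limited). The gripper opens to 85 mm and grips with 20 to 120 N. Pads are 22 mm wide; open, the fingers measure 114 mm over their backs; the gripper's body (76 mm by 85 mm) begins 54 mm behind the grasp point. The pads swing forward as they close: fully open they stand 13 mm farther back than shut.
Start: joints at [-1.32, 0.521, -0.036, 1.599, 0.021, 1.021, -0.113], TCP at [197.097, 593.1, 231.291] pointing down, gripper open.
Joint ranges: [-2.91, 2.91], [-0.3, 2.13], [-1.5, 1.42], [0.17, 2.43], [-1.26, 4.41], [0.16, 1.93], [-2.52, 2.52]. Speed limits (rad/s): [1.89, 1.89, 2.39, 2.39, 3.01, 3.01, 3.01].

INTERFACE

Orientations are given as a rotation vector (axis times angle).
In Python, from plant import ctrl gives the robot as it stands.
- The arm moves only by the tool arm_command, never from a script. Its argument "series" is a list of rows, each a list of 7 numbers: the finger opening in mm, from 0 to 85.4, then the shift along the tool's x, y, z in mm, then the turn, a rotation vector about the tool's x, y, z in degrees. In form: [[jaw, tx, ty, tz, wx, wy, wz], ...]. A call has 1 to 12 rows; each row is the pose to reach, as a shift and turn from the pose commanded when the call began, along the tool's axes at that moment; what a row does not reach only later rows make up. A row lasts 1/12 s, in which the tool goes at most 41.7 mm and 7.16 degrees, less where a joint would pass 70% of its speed; a pose out of reach is approached as far as the arm can. A call with a gripper value outside its range is refused whole. The fingers move at their own pace and stop on an object; "grip_force" is the grip in N (left out, the last holds). Time passes only in rows, so rows that repeat a pose let the fingers close. It gives the time, the measured TCP pose, the force, the opening and the grip force at its end, in the units of the state.
- ctrl.observe(): the state, without advancing time (a new reading comes with each control period).
- ctrl.capture(name): name is "scene" or "top" or "wrist"; returns (picture, depth): 400x640x3 uint8, red, green, blue; 400x640 float32, mm along the optical axis (not along the pixel's ray), 0 where there is no reading.
- ctrl.get_calibration(name): a dict with "vfov" (degrees; the focal length in pixels is half the picture's height over the tangent of half this angle, whatever the lens; pixels are square), "cx", "cy" (the principal point, pixels), "k1" (the pictures are not rectified: a ray, as slopes to the right and down, at radius r is drawn at 1 + k1 r^2 times it, then the intrinsics apply), "position" and "orientation" of the camera in the world. Camera axes: x right, y up, looking along -z (the intrinsics and any distortion apply to the point x, -y, -z); pixel columns grow to the right and rows downward; lengths in mm; the calibration is good to about 2 mm. A picture is of the moment at which its call begins: read the wrist's pose just before it. get_calibration takes no time and is no camera call; for the wrist camera it gives the pose at the moment of the call.
- ctrl.hand_in(): hands the job in; it is judged then, once.
The state is a dict: "time": time; "joint_positions": joint angles; "qvel": joint speeds; "joint_torque": joint torques, N m; "tool_pos": TCP position; "eef_rot": TCP orientation; "wrist_force": force on the tool from outside, world axes, zero at the start; "moment": the same for the moment, N m; "grip_width": finger opening in mm; "grasp_force": force on a finger pad.
Only numpy, scipy, OpenCV 4.12 (cv2) and the standard library are available. Lean on these libraries where they do the work, as an engineer would, in place of code of your own. Each camera call takes 0.05 s, during which the arm holds its last target. There are 200 camera calls.

TASK

Pick up the oblong lacquered box, lower it gently onto the bed of the lining jig, between the two low rails and clear of the spring plunger, then slide it lengthwise along the bed against the plunger until its end rests squarely on the hard stop behind. The plunger pushes back, so finish while still gripping the box and pressing it lightly but firmly against the stop, flat on the bed; do not let go. The lacquer is soft: grip it with no more than about 25 N, never ram the stop, and leave the other things on the desk where they are.

Things in the scene. Friction and masses are not known exactly. Their poses are not given: they have to be found in the camera images.
- oblong_box: The part: a closed black lacquered box with a thin brass line round it, 80 long (its x axis) x 44 wide (its y) x 46 mm high, 0.1 to 0.22 kg, standing flat on the desk. Origin: centre of its underside, z up. Either end may go forward. Grip it across its 44 mm width. It is the only oblong one of three black boxes.
- jig: Lining jig, fixed to the desk, its place and yaw vary: a plywood bed 200 x 100 mm with its top 12 mm above the desk, two low rails, and the stop with its plunger at the far end; the near end is open. Origin: on the desk under the centre line. x runs along the rails towards the stop (away from the robot, within 30 degrees); the bed spans x = -85 to +115 mm.
- stop: The hard stop at the far end of the bed: an aluminium block 70 mm wide whose top is 52 mm above the desk; its two flat cheeks stand either side of a 20 mm gap for the plunger and face the robot at x = +60 mm in the jig's frame. Same origin and axes as the jig (not the cheeks' own place).
- jig_home (a point): Point on the top of the bed midway between the rails, 40 mm before the stop's faces: the box's underside centre lies here when the box is home. Axes as the jig's. The aluminium rails are 8 mm high and 8 mm thick, inner faces 27 mm either side of this point (5 mm play on each side of the box), from 100 mm before it to 30 mm past it.
- plunger_tip (a point): Centre of the round flat face (16 mm across) of the steel spring plunger, which points at the open end, 20 mm above the bed on the rails' centre line. At rest it stands 22 mm out from the cheeks' faces.
- plunger (a joint): How far the plunger is pushed in, m: 0 = fully out, 0.022 = its face flush with the cheeks (box home on the stop). A spring of 200 N/m with preload: it pushes back with 4 N at first touch, 8.4 N at 0.022, and drives the box back out if let go.
- square_box: Bystander: black lacquered box 56 x 56 x 34 mm, loose. Origin: centre of its underside.
- round_box: Bystander: black lacquered round box, 60 mm across, 36 mm high, loose. Origin: centre of its underside.
- varnish_jar: Bystander: closed jar 52 mm across, 70 mm high, loose. Origin: centre of its underside.
- water_bowl: Bystander: white bowl 80 mm across, 40 mm high, loose. Origin: centre of its underside.
- rest_bar: Bystander: wooden hand-rest bar 340 x 35 x 12 mm, lying loose at the right. Origin: centre of its underside, x along it.
- palette_knife: Bystander: palette knife about 200 mm long, lying loose. x along it.
- flat_brush: Bystander: brush about 200 mm long, lying loose. x along it.
There are look-alikes about, which are no part of the job. What is shaped like the oblong_box but green is not meant.

How it is judged:
By the outcome, as a careful person would: the job done as asked, in the order asked, and still so for the second after the job is handed in, while the arm keeps its last pose, push and grip.
It also fails if it takes over 51 s, if anything falls off the work surface, if the arm or the gripper's body presses on something with over 40 N, if the wrist force passes 120 N, or if a joint passes its speed limit or range.

## Working session

There is one attempt and no reset: what is moved stays moved. The work goes in short steps, Python scripts to look and compute and a tool call to move; the robot and the scene stay as the last step left them, time stands still between calls to the robot, and variables do not carry over. Pictures are saved under pics/ and viewed, at most 10 in all, crops included, and the job is handed in when it is done.

Besides the shell and the picture viewer there is one more tool, called after "Emit:" in YAML: its name, and indented under it one key for each argument. arm_command: Moves the arm, as the interface text tells. Its arguments: {"type":"object","properties":{"series":{"type":"array"},"grip_force":{"type":"number"}},"required":["series"]}

```bash
mkdir -p pics; cat > h.py <<'E'
import numpy as np, cv2
from scipy.spatial.transform import Rotation as R
from plant import ctrl
def cal(n):
    c=ctrl.get_calibration(n); return c
def rot(c):
    o=np.array(c["orientation"],float)
    return o if o.shape==(3,3) else (R.from_rotvec(o).as_matrix() if o.size==3 else R.from_quat(o).as_matrix())
def rays(c,uv):
    f=200/np.tan(np.radians(c["vfov"])/2)
    d=(np.atleast_2d(uv).astype(float)-[c["cx"],c["cy"]])/f
    s=d.copy()
    for _ in range(20): s=d/(1+c["k1"]*(s**2).sum(1,keepdims=True))
    return np.c_[s[:,0],-s[:,1],-np.ones(len(s))]   # camera axes, unit depth
def plane(c,uv,z):
    D=rays(c,uv)@rot(c).T; p=np.array(c["position"],float)
    return p+D*((z-p[2])/D[:,2])[:,None]
def cloud(c,dep):
    v,u=np.mgrid[0:400,0:640]; uv=np.c_[u.ravel(),v.ravel()]
    P=np.array(c["position"],float)+(rays(c,uv)*dep.reshape(-1,1))@rot(c).T
    return P.reshape(400,640,3)
E
python3 - <<'E'
from h import *
for n in("top","scene","wrist"):
    c=cal(n);print(n,c); im,d=ctrl.capture(n)
    np.savez(f"{n}0.npz",im=im,d=d); cv2.imwrite(f"pics/{n}0.png",im[:,:,::-1])
print(ctrl.observe())
E
```

```text
top {'vfov': 44.621213982978574, 'cx': 322.14499513986124, 'cy': 195.21834386147734, 'k1': 0.03220573779594075, 'position': array([ 264.82163894,  -15.45909804, 1212.05932203]), 'orientation': array([ 0.18774345, -0.17722136, -1.53194273])}
scene {'vfov': 48.97264779155429, 'cx': 323.7252531937614, 'cy': 199.7454685434415, 'k1': -0.10690803889080067, 'position': array([ 903.79946957, -566.7262835 ,  817.60942383]), 'orientation': array([0.71583456, 0.20998639, 0.58197598])}
wrist {'vfov': 70.55872711853543, 'cx': 317.6827368714114, 'cy': 198.09840354582883, 'k1': 0.009794450027368026, 'position': array([130.60917323, 615.60643636, 373.19477728]), 'orientation': array([-0.24468939, -0.17473442,  1.24025993])}
{'time': 0.15, 'joint_positions': array([-1.32021438,  0.52189028, -0.03632162,  1.59981262,  0.02119773,
        1.02109807, -0.11280779]), 'qvel': array([-9.15394006e-04, -1.30084081e-03,  3.90518512e-04, -7.59280328e-04,
        8.79117565e-04,  6.02287531e-04,  3.32708106e-06]), 'joint_torque': array([ 1.88994891e-03, -9.27381921e+01,  1.98019445e+00, -3.70054543e+01,
        1.79366913e-02,  6.27902598e-03, -7.29625367e-05]), 'tool_pos': array([197.02597271, 592.89781029, 230.87287424]), 'eef_rot': array([-5.01755643e-01, -3.10118619e+00,  1.28780423e-03]), 'wrist_force': array([ 0.69632906, -0.47896411, -0.86025473]), 'moment': array([ 0.0043829 ,  0.00447783, -0.01336256]), 'grasp_force': 0.0, 'grip_width': 85.68981374943651}
```

View pics/top0.png

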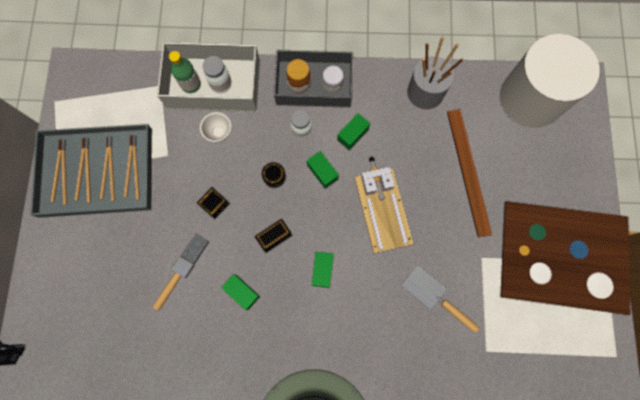

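View pics/scene0.png

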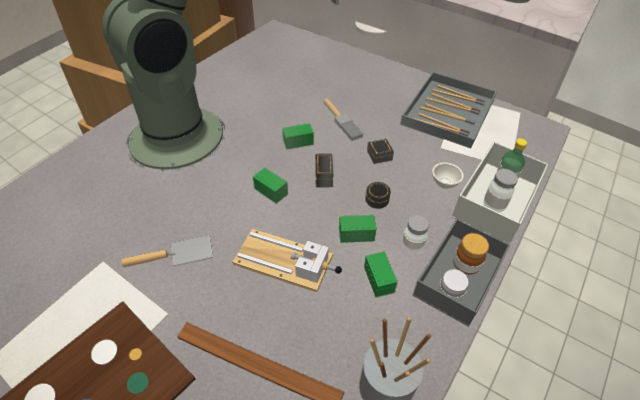

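The top view shows the oblong box at (273,235), square box (212,202), round box (273,174) and the jig at (383,208) with its stop near (378,180); green look-alikes are around. The scene view shows the same layout: box at (324,170), jig at (285,258), stop at (312,258).

```bash
python3 - <<'E'
from h import *
def load(n):
    z=np.load(n+"0.npz"); return z["im"],z["d"]
for n,bc,jc in(("top",(273,235),(383,208)),("scene",(324,170),(285,258))):
    im,d=load(n); c=cal(n); P=cloud(c,d); hsv=cv2.cvtColor(im,cv2.COLOR_RGB2HSV)
    v,u=np.mgrid[0:400,0:640]
    near=(abs(u-bc[0])<32)&(abs(v-bc[1])<32)
    # box top by height
    m=near&(P[...,2]>36)&(P[...,2]<60)&(hsv[...,1]*1.>=0)&~((hsv[...,0]>40)&(hsv[...,0]<80)&(hsv[...,1]>120))
    nn,l,st,ce=cv2.connectedComponentsWithStats(m.astype(np.uint8)); k=1+st[1:,4].argmax(); m=l==k
    q=P[m]; print(n,"box z med",np.median(q[:,2]),"count",m.sum(),"desk z",np.median(P[near&(P[...,2]<15)][:,2]))
    uv=np.c_[u[m],v[m]]
    t=q[abs(q[:,2]-46)<5]
    r=cv2.minAreaRect(t[:,:2].astype(np.float32)); print(" depth rect",r)
    # dark mask / brass line
    dm=near&(hsv[...,2]<60); nn,l,st,ce=cv2.connectedComponentsWithStats(dm.astype(np.uint8)); k=1+st[1:,4].argmax();print(" dark",st[k],ce[k])
    # jig
    nj=(abs(u-jc[0])<60)&(abs(v-jc[1])<60)
    w=nj&(hsv[...,0]>10)&(hsv[...,0]<28)&(hsv[...,1]>60)&(hsv[...,2]>120)&(P[...,2]<30)
    w=cv2.morphologyEx(w.astype(np.uint8),cv2.MORPH_CLOSE,np.ones((9,9)))
    nn,l,st,ce=cv2.connectedComponentsWithStats(w); k=1+st[1:,4].argmax(); w=(l==k)
    cs=np.c_[u[w],v[w]]
    B=plane(c,cs,12.)[:,:2].astype(np.float32); print(" ply",w.sum(),"z",np.median(P[w][:,2]),cv2.minAreaRect(B),cv2.boxPoints(cv2.minAreaRect(B)).round().tolist())
    s=nj&(P[...,2]>46)&(P[...,2]<58); S=P[s]; print(" stop",s.sum(),np.median(S[:,2]),cv2.minAreaRect(S[:,:2].astype(np.float32)))
    x0,x1,y0,y1=(220,430,130,270) if n=="top" else (220,370,130,300)
    cv2.imwrite(f"pics/{n}c.png",cv2.resize(im[y0:y1,x0:x1,::-1],None,fx=3.8 if n=="top" else 3.5,fy=3.8 if n=="top" else 3.5,interpolation=cv2.INTER_CUBIC))
E
```

```text
top box z med 45.6063944421478 count 608 desk z -0.5248584967596344
 depth rect ((441.2149963378906, 112.7435302734375), (44.615447998046875, 79.20232391357422), 35.813377380371094)
 dark [260 223  26  22 278] [272.32014388 233.81294964]
 ply 2668 z 11.733883317567006 ((517.4395751953125, -156.69387817382812), (202.24147033691406, 103.19775390625), 14.54545783996582) [[407.0, -132.0], [433.0, -232.0], [628.0, -181.0], [602.0, -81.0]]
 stop 631 50.02833397066661 ((504.6500244140625, -95.13584899902344), (271.1620788574219, 172.5088348388672), 1.760303020477295)
scene box z med 46.89472100261764 count 407 desk z 0.6537738052986697
 depth rect ((445.4437255859375, 113.41929626464844), (43.86449432373047, 82.38956451416016), 35.44916915893555)
 dark [316 174   6  13  57] [318.42105263 179.89473684]
 ply 2771 z 12.158860627367972 ((522.732177734375, -157.9105682373047), (201.88999938964844, 106.22032928466797), 14.891358375549316) [[412.0, -133.0], [439.0, -235.0], [634.0, -183.0], [607.0, -81.0]]
 stop 630 51.54815327674652 ((581.5665283203125, -90.48961639404297), (56.19403076171875, 172.069580078125), 8.234833717346191)
```

View pics/topc.png

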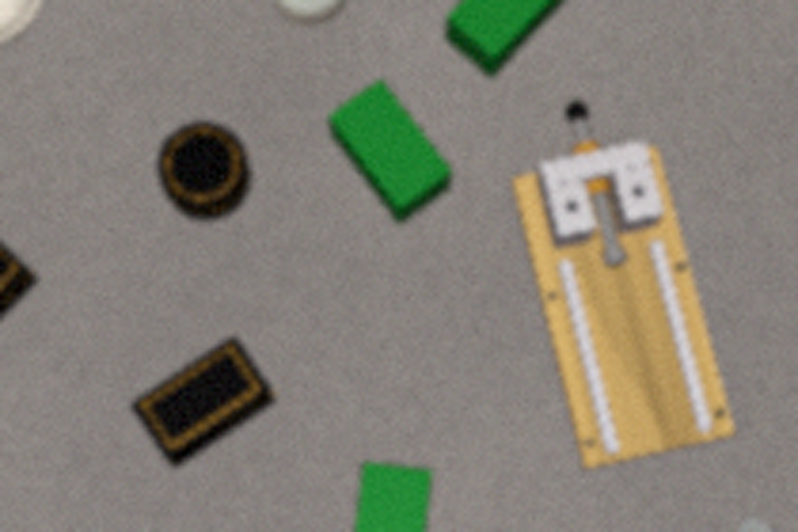

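The crop confirms the box lying at about -54° and the jig yaw near +14.7°, stop far end at crop (600,190), plunger towards the robot at (613,255). Both views agree to about 5 mm; I go to a hover above the box.

Emit:
arm_command:
  series:
    - [85, -385, -378, 40, 0, 0, 36]
    - [85, -385, -378, 40, 0, 0, 36]
    - [85, -385, -378, 40, 0, 0, 36]
    - [85, -385, -378, 40, 0, 0, 36]
    - [85, -385, -378, 40, 0, 0, 36]
    - [85, -385, -378, 40, 0, 0, 36]
    - [85, -385, -378, 40, 0, 0, 36]
    - [85, -385, -378, 40, 0, 0, 36]
    - [85, -385, -378, 40, 0, 0, 36]
    - [85, -385, -378, 40, 0, 0, 36]
    - [85, -385, -378, 40, 0, 0, 36]
    - [85, -385, -378, 40, 0, 0, 36]
  grip_force: 22

```text
time: 1.15
tool_pos: [425.0, 147.5, 194.3]
eef_rot: [1.435, 2.794, 0.0]
wrist_force: [1.5, 0.8, -0.1]
grip_width: 85.3
grasp_force: 0.0
```

Emit:
arm_command:
  series:
    - [85, 0, 0, 0, 0, 0, 0]
    - [85, 0, 0, 0, 0, 0, 0]
    - [85, 0, 0, 0, 0, 0, 0]

```text
time: 1.4
tool_pos: [424.4, 149.7, 194.3]
eef_rot: [-1.436, -2.794, 0.0]
wrist_force: [0.5, -0.9, -0.0]
grip_width: 84.6
grasp_force: 0.0
```

```bash
cat >> h.py <<'E'
def tool():
    s=ctrl.observe(); M=R.from_rotvec(s["eef_rot"]).as_matrix(); return np.array(s["tool_pos"]),M
def shift(target):
    p,M=tool(); return M.T@(np.array(target)-p)
def yaw(v): return np.degrees(np.arctan2(v[1],v[0]))
E
python3 - <<'E'
from h import *
p,M=tool(); print(p.round(1),"tool y yaw",yaw(M[:,1]),"tilt",M[:,2].round(4))
c=cal("wrist"); im,d=ctrl.capture("wrist"); P=cloud(c,d); cv2.imwrite("pics/w1.png",im[:,:,::-1])
g=(im[...,1]>1.5*im[...,0])
near=(np.hypot(P[...,0]-443,P[...,1]-113)<70)&(d>0)&~g
m=near&(abs(P[...,2]-46)<6)
nn,l,st,ce=cv2.connectedComponentsWithStats(m.astype(np.uint8)); k=1+st[1:,4].argmax(); m=l==k
print("z",np.median(P[m][:,2]),m.sum(),"px",ce[k]); 
v,u=np.nonzero(m); q=plane(c,np.c_[u,v],46.)[:,:2]
r=cv2.minAreaRect(q.astype(np.float32)); print(r)
t=np.radians(35.8); a=np.array([np.cos(t),np.sin(t)])
E
```

```text
[424.4 149.7 194.3] tool y yaw 35.599909984483105 tilt [-3.e-04  1.e-04 -1.e+00]
z 46.35128962369828 2676 px [313.69394619 219.61061286]
((444.3309326171875, 114.89093017578125), (43.61696243286133, 79.37578582763672), 35.57695388793945)
```

View pics/w1.png

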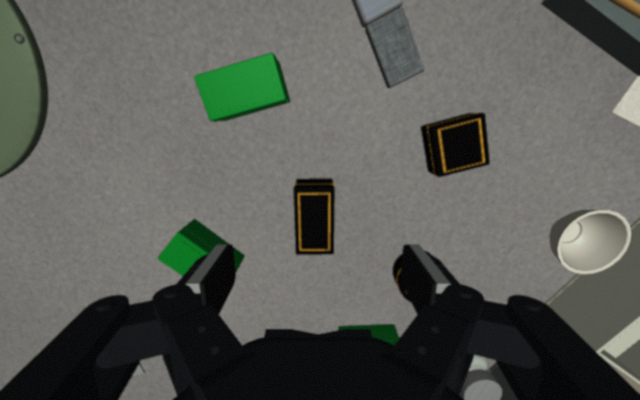

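The wrist view shows the box at (314,217), aligned with the fingers; measured size 43.6 x 79.4, z 46.4 matches. Descend.

Emit:
arm_command:
  series:
    - [85, -20, -2, 10, 0, 0, 0]
    - [85, -40, -4, 30, 0, 0, 0]
    - [85, -40, -4, 60, 0, 0, 0]
    - [85, -40, -4, 90, 0, 0, 0]
    - [85, -40, -4, 115, 0, 0, 0]
    - [85, -40, -4, 135, 0, 0, 0]
    - [85, -40, -4, 150, 0, 0, 0]
    - [85, -40, -4, 163, 0, 0, 0]
    - [85, -40, -4, 173, 0, 0, 0]
    - [85, -40, -4, 180, 0, 0, 0]
    - [85, -40, -4, 182, 0, 0, 0]
    - [85, -40, -4, 182, 0, 0, 0]

```text
time: 2.45
tool_pos: [444.5, 114.9, 12.2]
eef_rot: [-1.434, -2.795, 0.0]
wrist_force: [0.3, 0.1, -0.3]
grip_width: 85.0
grasp_force: 0.0
```

Emit:
arm_command:
  series:
    - [60, 0, 0, 0, 0, 0, 0]
    - [50, 0, 0, 0, 0, 0, 0]
    - [45, 0, 0, 0, 0, 0, 0]
    - [40, 0, 0, 0, 0, 0, 0]
    - [36, 0, 0, 0, 0, 0, 0]
    - [36, 0, 0, 0, 0, 0, 0]
    - [36, 0, 0, 0, 0, 0, 0]
    - [36, 0, 0, 0, 0, 0, 0]
  grip_force: 22

```text
time: 3.12
tool_pos: [444.9, 114.7, 12.9]
eef_rot: [1.435, 2.794, 0.001]
wrist_force: [-1.3, -0.2, 8.2]
grip_width: 44.1
grasp_force: 22.3
```

Emit:
arm_command:
  series:
    - [36, 0, 0, -3, 0, 0, 0]
    - [36, 0, 0, -10, 0, 0, 0]
    - [36, 0, 0, -25, 0, 0, 0]
    - [36, 0, 0, -45, 0, 0, 0]
    - [36, 0, 0, -65, 0, 0, 0]
    - [36, 0, 0, -85, 0, 0, 0]
    - [36, 0, 0, -105, 0, 0, 0]
    - [36, 0, 0, -120, 0, 0, 0]
    - [36, 0, 0, -128, 0, 0, 0]
    - [36, 0, 0, -130, 0, 0, 0]

```text
time: 3.95
tool_pos: [445.1, 114.8, 143.8]
eef_rot: [1.435, 2.793, 0.003]
wrist_force: [-0.0, -0.4, -1.7]
grip_width: 43.8
grasp_force: 23.3
```

Emit:
arm_command:
  series:
    - [36, -5, -3, 0, 0, 0, 3]
    - [36, -15, -8, 0, 0, 0, 8]
    - [36, -35, -18, 0, 0, 0, 14]
    - [36, -60, -30, 0, 0, 0, 20]
    - [36, -85, -43, 0, 0, 0, 26]
    - [36, -110, -55, 0, 0, 0, 32]
    - [36, -135, -67, 0, 0, 0, 38]
    - [36, -160, -79, 0, 0, 0, 44]
    - [36, -185, -92, 0, 0, 0, 50]
    - [36, -205, -102, 0, 0, 0, 55]
    - [36, -215, -107, 0, 0, 0, 58]
    - [36, -218, -108, 0, 0, 0, 60]

```text
time: 4.95
tool_pos: [483.4, -127.5, 141.8]
eef_rot: [2.645, 1.695, -0.002]
wrist_force: [-0.1, -0.0, -1.5]
grip_width: 43.9
grasp_force: 23.3
```

Emit:
arm_command:
  series:
    - [36, -4, 3, 0, 0, 0, 4]
    - [36, -10, 8, 0, 0, 0, 10]
    - [36, -16, 12, 0, 0, 0, 16]
    - [36, -22, 16, 0, 0, 0, 22]
    - [36, -26, 20, 0, 0, 0, 28]
    - [36, -30, 22, 0, 0, 0, 34]
    - [36, -31, 23, 0, 0, 0, 40]
    - [36, -31, 23, 0, 0, 0, 45]
    - [36, -31, 23, 0, 0, 0, 49]
    - [36, -31, 23, 0, 0, 0, 50.5]
    - [36, -31, 23, 0, 0, 0, 50.5]
    - [36, -31, 23, 0, 0, 0, 50.5]

```text
time: 5.95
tool_pos: [491.9, -162.6, 142.1]
eef_rot: [-3.113, -0.418, 0.001]
wrist_force: [0.0, -0.4, -1.5]
grip_width: 43.8
grasp_force: 23.3
```

```bash
python3 - <<'E'
from h import *
p,M=tool(); print(p.round(1),"tool x yaw",yaw(M[:,0]),"tilt",M[:,2].round(4))
c=cal("wrist"); im,d=ctrl.capture("wrist"); P=cloud(c,d); np.savez("w2.npz",im=im,d=d,P=P); cv2.imwrite("pics/w2.png",im[:,:,::-1])
print(c["position"].round(1))
E
```

```text
[ 491.9 -162.6  142.1] tool x yaw 15.304959212374735 tilt [-6.e-04  2.e-04 -1.e+00]
[ 560.4 -143.6  284.4]
```

View pics/w2.png

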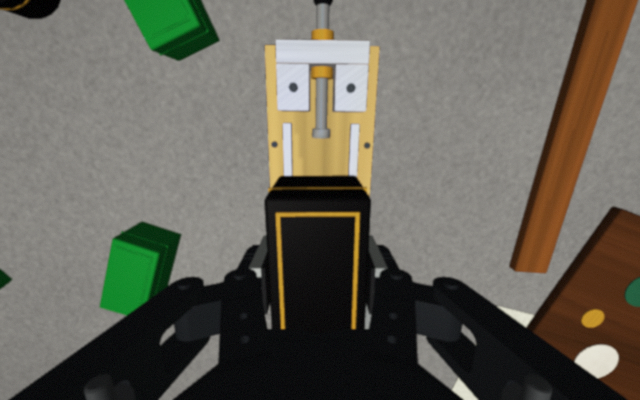

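The view shows the stop's cheeks with front edge near row 110, plunger face at (321,136), rail ends at (287,125) and (354,125), and the held box's top at (318,265).

```bash
python3 - <<'E'
from h import *
z=np.load("w2.npz"); im,d,P=z["im"],z["d"],z["P"]; c=cal("wrist"); hsv=cv2.cvtColor(im,cv2.COLOR_RGB2HSV)
v,u=np.mgrid[0:400,0:640]
br=(hsv[...,1]<50)&(hsv[...,2]>165)
def line(q):
    vx,vy,x,y=cv2.fitLine(q.astype(np.float32),cv2.DIST_HUBER,0,.01,.01).ravel(); return np.array([x,y]),np.array([vx,vy])*np.sign(vx)
L=[]
for lo,hi in((275,300),(343,367)):
    m=br&(u>lo)&(u<hi)&(v>128)&(v<172)
    q=plane(c,np.c_[u[m],v[m]],20.)[:,:2]; o,a=line(q); L.append((o,a)); n=np.array([-a[1],a[0]])
    w=(q-o)@n; print("rail",m.sum(),o,yaw(a),"width",np.percentile(w,[2,98]),"z",np.median(P[m][:,2]))
a=L[0][1]+L[1][1]; a/=np.linalg.norm(a); n=np.array([-a[1],a[0]]); mid=(L[0][0]+L[1][0])/2
print("yaw",yaw(a),"rail spacing (want 62)",(L[0][0]-L[1][0])@n)
# ply edges
for lo,hi in((255,285),(360,395)):
    m=(hsv[...,1]>70)&(hsv[...,0]<30)&(hsv[...,2]>120)&(u>lo)&(u<hi)&(v>50)&(v<170)
    E=[]
    for r in range(52,170):
        x=np.nonzero(m[r])[0]
        if len(x): E.append((x.min()-.5 if lo<300 else x.max()+.5,r))
    q=plane(c,E,12.)[:,:2]; o,b=line(q); print("ply edge",yaw(b),(o-mid)@n)
# stop: cheeks top at z=52
m=br&(v>36)&(v<118)&(u>272)&(u<372)&(abs(P[...,2]-52)<5)
q=plane(c,np.c_[u[m],v[m]],52.)[:,:2]; s=(q-mid)@a; t=(q-mid)@n
print("stop z",np.median(P[m][:,2]),"x range",np.percentile(s,[1,99]),"y range",np.percentile(t,[1,99]))
fs=[]
for lo,hi in((283,303),(342,363)):
    for col in range(lo,hi):
        k=np.nonzero(m[:,col])[0]; fs.append((col,k.max()+.5))
q=plane(c,fs,52.)[:,:2]; f=np.median((q-mid)@a); print("face s",f,(q-mid)@a[:, ] if 0 else np.ptp((q-mid)@a))
home=mid+a*(f-40); 
print("mid",mid,"home",home,"vs ply",np.array([521.3,-157])+a*4)
# plunger tip, z=32+... rod top
m=(v>75)&(v<142)&(u>305)&(u<337)&(hsv[...,1]<60)&(P[...,2]>25)&(P[...,2]<48)
q=P[m][:,:2]; print("plunger front s rel face (want -22)",np.percentile((q-mid)@a,1)-f,"lat",np.median((q-mid)@n))
# box top
m=(u>260)&(u<375)&(v>175)&(v<300)&(d>0)&(P[...,2]>165)&(P[...,2]<195)&(hsv[...,2]<200)
zt=np.median(P[m][:,2]); print("box top z",zt)
g=(hsv[...,1]>100)&(hsv[...,2]>110)&(v>222)&(v<325)
for lo,hi in((270,290),(348,366)):
    k=g&(u>lo)&(u<hi); q=plane(c,np.c_[u[k],v[k]],zt)[:,:2]; o,b=line(q); print("gold",k.sum(),yaw(b),"lat",(o-mid)@n)
p,M=tool(); print("tcp lat",(p[:2]-mid)@n,"s-home",(p[:2]-home)@a,"tool x yaw",yaw(M[:,0]))
m2=m&(abs(P[...,2]-zt)<4)&(v<225)&(u>285)&(u<350); q=plane(c,np.c_[u[m2],v[m2]],zt)[:,:2]; print("box front s-tcp",np.percentile((q-p[:2])@M[:2,0],[98,100]))
E
```

```text
rail 368 [ 523.839   -124.22226] 13.6363325 width [-3.75603743  3.7088291 ] z 19.84305391467595
rail 376 [ 540.11536 -183.72731] 14.983904 width [-3.88048314  3.82932246] z 19.863313617345625
yaw 14.310119 rail spacing (want 62) 61.681767
ply edge 14.524339 50.03486
ply edge 14.573292 -49.96315
stop z 51.718930630275096 x range [35.06523519 83.68160097] y range [-33.88920293  34.38817129]
face s 34.103623593665255 0.974604578421669
mid [ 531.9772 -153.9748] home [ 526.2637487  -155.43220072] vs ply [ 525.17588835 -156.0113194 ]
plunger front s rel face (want -22) -20.864942309505963 lat 0.40322703486786465
box top z 175.4028604431973
gold 485 15.488409 lat 18.11176
gold 473 15.40203 lat -14.510839
tcp lat 1.383172649670751 s-home -35.08108891923521 tool x yaw 15.283205100424766
box front s-tcp [40.76128079 40.78584911]
```

Emit:
arm_command:
  series:
    - [36, 0, 0.8, 5, 0, 0, 0.4]
    - [36, 0, 1.7, 15, 0, 0, 0.85]
    - [36, 0, 1.7, 30, 0, 0, 0.85]
    - [36, 0, 1.7, 48, 0, 0, 0.85]
    - [36, 0, 1.7, 65, 0, 0, 0.85]
    - [36, 0, 1.7, 80, 0, 0, 0.85]
    - [36, 0, 1.7, 92, 0, 0, 0.85]
    - [36, 0, 1.7, 101, 0, 0, 0.85]
    - [36, 0, 1.7, 107, 0, 0, 0.85]
    - [36, 0, 1.7, 110, 0, 0, 0.85]
    - [36, 0, 1.7, 111, 0, 0, 0.85]
    - [36, 0, 1.7, 111, 0, 0, 0.85]

```text
time: 7.0
tool_pos: [492.5, -165.0, 31.5]
eef_rot: [3.117, 0.39, 0.0]
wrist_force: [-0.9, 0.1, -0.9]
grip_width: 43.8
grasp_force: 23.3
```

Emit:
arm_command:
  series:
    - [36, 0, 0, 1, 0, 0, 0]
    - [36, 0, 0, 2, 0, 0, 0]
    - [36, 0, 0, 3, 0, 0, 0]
    - [36, 0, 0, 4, 0, 0, 0]
    - [36, 0, 0, 5, 0, 0, 0]
    - [36, 0, 0, 5, 0, 0, 0]
    - [36, 0, 0, 5, 0, 0, 0]

```text
time: 7.58
tool_pos: [492.3, -165.0, 26.3]
eef_rot: [3.117, 0.39, -0.0]
wrist_force: [-0.8, 0.0, -1.2]
grip_width: 43.7
grasp_force: 23.3
```

```bash
python3 - <<'E'
from h import *
p,M=tool(); print(p.round(2),"tool x yaw",yaw(M[:,0]))
c=cal("wrist"); im,d=ctrl.capture("wrist"); P=cloud(c,d); np.savez("w3.npz",im=im,d=d,P=P)
cv2.imwrite("pics/w3.png",im[:,:,::-1])
a=np.array([np.cos(np.radians(14.55)),np.sin(np.radians(14.55))]); n=np.array([-a[1],a[0]])
hsv=cv2.cvtColor(im,cv2.COLOR_RGB2HSV); v,u=np.mgrid[0:400,0:640]
F=lambda Q:((Q[...,:2]-p[:2])@a,(Q[...,:2]-p[:2])@n)
s,t=F(P)
br=(hsv[...,1]<50)&(hsv[...,2]>150)
for sg in(1,-1):
    m=br&(abs(P[...,2]-20)<4)&(abs(t*sg-31)<8)&(s>42)&(s<64)
    q=plane(c,np.c_[u[m],v[m]],20.); print("rail",sg,m.sum(),np.percentile(F(q)[1],[2,50,98]).round(2))
m=br&(abs(P[...,2]-52)<4)&(abs(t)<40)&(abs(t)>13)&(s>60)&(s<140)
q=plane(c,np.c_[u[m],v[m]],52.); print("stop face s",np.percentile(F(q)[0],[0.5,2]),"lat",np.percentile(F(q)[1],[1,99]))
k=(abs(P[...,2]-59)<5)&(d>0)&(abs(t)<32)&(s<46)&(s>5)&(hsv[...,2]<200); zt=np.median(P[k][:,2])
q=plane(c,np.c_[u[k],v[k]],zt); print("box top z",zt,"lat",np.percentile(F(q)[1],[1,99]),"front",np.percentile(F(q)[0],99.5))
g=(hsv[...,1]>100)&(hsv[...,2]>90)&(abs(P[...,2]-59)<5)&(s<30)&(s>0)
for sg in(1,-1):
    k=g&(t*sg>10)&(t*sg<25); q=plane(c,np.c_[u[k],v[k]],zt); f=np.polyfit(*F(q),1) ; print("gold",k.sum(),np.median(F(q)[1]),14.55+np.degrees(np.arctan(f[0])))
E
```

```text
[ 492.34 -164.97   26.31] tool x yaw 14.26319289074765
rail 1 608 [28.13 31.72 35.34]
rail -1 610 [-33.64 -30.   -26.38]
stop face s [75.85312583 76.514673  ] lat [-33.2778161   34.96647572]
box top z 59.607806790576475 lat [-25.54872859  26.20214258] front 41.19926898425174
gold 339 16.698689277608608 14.347267270270276
gold 338 -15.976515834611915 14.44030260576612
```

View pics/w3.png

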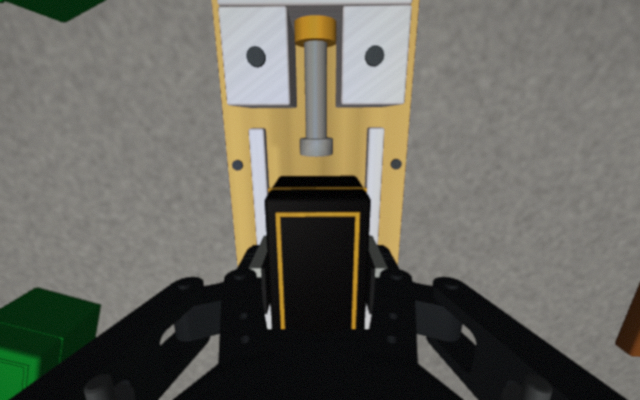

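The box sits centred between the rails within 0.5 mm, plunger face at (316,150) ahead of its front edge (row 178); box bottom about 1.6 mm over the bed.

Emit:
arm_command:
  series:
    - [36, 0, 0, 0.4, 0, 0, 0]
    - [36, 0, -0.2, 0.8, 0, 0, 0]
    - [36, 0, -0.4, 1.2, 0, 0, 0]
    - [36, 0, -0.4, 1.6, 0, 0, 0]
    - [36, 0, -0.4, 1.8, 0, 0, 0]
    - [36, 0, -0.4, 1.8, 0, 0, 0]

```text
time: 8.13
tool_pos: [492.3, -164.5, 24.9]
eef_rot: [-3.117, -0.39, -0.0]
wrist_force: [-4.1, 2.7, 10.0]
grip_width: 43.7
grasp_force: 24.5
```

Emit:
arm_command:
  series:
    - [36, 0, 0, -0.3, 0, 0, 0]
    - [36, 2, 0, -0.3, 0, 0, 0]
    - [36, 4.5, 0, -0.3, 0, 0, 0]
    - [36, 7, 0, -0.3, 0, 0, 0]
    - [36, 9.5, 0, -0.3, 0, 0, 0]
    - [36, 12, 0, -0.3, 0, 0, 0]
    - [36, 14.5, 0, -0.3, 0, 0, 0]
    - [36, 17, 0, -0.3, 0, 0, 0]
    - [36, 19.5, 0, -0.3, 0, 0, 0]
    - [36, 22, 0, -0.3, 0, 0, 0]
    - [36, 24, 0, -0.3, 0, 0, 0]
    - [36, 24, 0, -0.3, 0, 0, 0]

```text
time: 9.13
tool_pos: [514.3, -159.1, 24.9]
eef_rot: [-3.117, -0.389, 0.004]
wrist_force: [-10.6, -0.5, 13.0]
grip_width: 43.5
grasp_force: 25.1
```

Emit:
arm_command:
  series:
    - [36, 1.5, 0, -0.2, 0, 0, 0]
    - [36, 3.5, 0, -0.3, 0, 0, 0]
    - [36, 5.5, 0, -0.3, 0, 0, 0]
    - [36, 7, 0, -0.3, 0, 0, 0]
    - [36, 8, 0, -0.3, 0, 0, 0]
    - [36, 9, 0, -0.3, 0, 0, 0]
    - [36, 9.5, 0, -0.3, 0, 0, 0]
    - [36, 10, 0, -0.3, 0, 0, 0]
    - [36, 10, 0, -0.3, 0, 0, 0]
  grip_force: 21

```text
time: 9.88
tool_pos: [523.6, -156.6, 24.9]
eef_rot: [-3.117, -0.389, 0.004]
wrist_force: [-12.7, -1.2, 8.8]
grip_width: 43.7
grasp_force: 24.5
```

```bash
cat > chk.py <<'E'
from h import *
s_=ctrl.observe(); p,M=tool(); print(p.round(2),"yaw",yaw(M[:,0]).round(2),M[:,2].round(4),s_["wrist_force"].round(1),s_["moment"].round(2),s_["grasp_force"])
c=cal("wrist"); im,d=ctrl.capture("wrist"); P=cloud(c,d)
import sys; cv2.imwrite(f"pics/{sys.argv[1]}.png",cv2.resize(im[40:260,190:450,::-1],None,fx=2.7,fy=2.7,interpolation=cv2.INTER_CUBIC))
a=np.array([np.cos(np.radians(14.55)),np.sin(np.radians(14.55))]); n=np.array([-a[1],a[0]])
hsv=cv2.cvtColor(im,cv2.COLOR_RGB2HSV); v,u=np.mgrid[0:400,0:640]
F=lambda Q:((Q[...,:2]-p[:2])@a,(Q[...,:2]-p[:2])@n)
s,t=F(P); br=(hsv[...,1]<50)&(hsv[...,2]>150)
m=br&(abs(P[...,2]-52)<4)&(abs(t)<40)&(abs(t)>13)&(s>30)&(s<140)
q=plane(c,np.c_[u[m],v[m]],52.); print("stop face s",np.percentile(F(q)[0],[0.5,2]),"lat",np.percentile(F(q)[1],[1,99]))
k=(abs(P[...,2]-58)<4)&(d>0)&(abs(t)<20)&(s<46)&(s>5)&(hsv[...,2]<130)
q=plane(c,np.c_[u[k],v[k]],58.); print("box top z",np.median(P[k][:,2]),"slope/mm",np.polyfit(s[k],P[k][:,2],1)[0],"front",np.percentile(F(q)[0],99))
g=(hsv[...,1]>100)&(hsv[...,2]>90)&(abs(P[...,2]-59)<5)&(s<30)&(s>0)
for sg in(1,-1):
    k=g&(t*sg>10)&(t*sg<25); q=plane(c,np.c_[u[k],v[k]],58.); f=np.polyfit(*F(q),1); print("gold",k.sum(),np.median(F(q)[1]),14.55+np.degrees(np.arctan(f[0])))
E
python3 chk.py w4
```

```text
[ 523.65 -156.65   24.94] yaw 14.22 [-0.0028 -0.     -1.    ] [-12.7  -1.2   8.8] [-0.54  2.49  0.07] 24.533832371234894
stop face s [43.78955167 44.6410387 ] lat [-33.38649888  34.83205327]
box top z 58.28552266337475 slope/mm -0.03606535075733908 front 40.558017115545496
gold 329 16.71592542234745 14.370045498698921
gold 329 -16.011090724684287 14.438802185559029
```

View pics/w4.png

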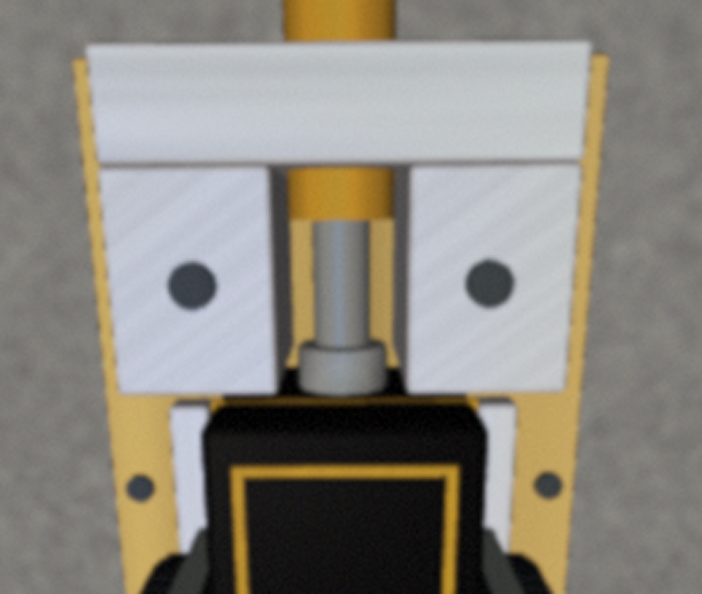

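The crop shows the box nose just short of the cheeks (cheek edge row 392, box front near 403), plunger nearly in. Check the tilt of the box's top before the last millimetres.

```bash
python3 - <<'E'
from h import *
p,M=tool(); c=cal("wrist"); im,d=ctrl.capture("wrist"); P5=cloud(c,d)
z=np.load("w3.npz")
for nm,P,im_,pp,zz in(("w3",z["P"],z["im"],np.array([492.34,-164.97]),59.6),("now",P5,im,p[:2],58.2)):
    a=np.array([np.cos(.254),np.sin(.254)]); n=np.array([-a[1],a[0]])
    s=(P[...,:2]-pp)@a; t=(P[...,:2]-pp)@n
    k=(abs(P[...,2]-zz)<4)&(abs(t)<18)&(s<36)&(s>5)
    A=np.c_[s[k],t[k],np.ones(k.sum())]; f=np.linalg.lstsq(A,P[k][:,2],rcond=None)[0]; print(nm,k.sum(),f.round(4),"std",np.std(P[k][:,2]-A@f).round(2))
    k=(P[...,2]<15)&(P[...,2]>9)&(abs(t)<24)&(s>42)&(s<70)&(im_[...,0]>150); print(" bed",k.sum(),np.median(P[k][:,2]))
E
```

```text
w3 5818 [-1.11000e-02  3.30000e-03  6.00536e+01] std 0.6
 bed 3462 11.878683729529754
now 5810 [-1.31000e-02  3.40000e-03  5.87139e+01] std 0.6
 bed 633 11.85623395837763
```

Emit:
arm_command:
  series:
    - [36, 0.6, 0, 0, 0, 0.1, 0]
    - [36, 1.2, 0, 0, 0, 0.2, 0]
    - [36, 1.8, 0, 0, 0, 0.2, -0.1]
    - [36, 2.3, 0, 0, 0, 0.2, -0.2]
    - [36, 2.6, 0, 0, 0, 0.2, -0.2]
    - [36, 2.6, 0, 0, 0, 0.2, -0.2]

```text
time: 10.48
tool_pos: [525.8, -156.2, 24.9]
eef_rot: [-3.116, -0.394, -0.0]
wrist_force: [-14.3, -2.7, 9.6]
grip_width: 43.8
grasp_force: 24.6
```

```bash
python3 chk.py w5; python3 - <<'E'
import numpy as np
z=np.load("w3.npz");P=z["P"];pp=np.array([492.34,-164.97]);a=np.array([np.cos(.254),np.sin(.254)]); n=np.array([-a[1],a[0]])
s=(P[...,:2]-pp)@a; t=(P[...,:2]-pp)@n
for nm,k in(("bed",(abs(P[...,2]-12)<2)&(abs(t)<22)&(s>44)&(s<72)),("stop",(abs(P[...,2]-52)<3)&(abs(abs(t)-22)<9)&(s>80)&(s<105)),("desk",(abs(P[...,2])<3)&(abs(t)>80)&(abs(t)<140)&(s>0)&(s<100))):
    A=np.c_[s[k],t[k],np.ones(k.sum())]; print(nm,k.sum(),np.linalg.lstsq(A,P[k][:,2],rcond=None)[0].round(4),np.median(P[k][:,2]))
E
```

```text
[ 525.81 -156.2    24.91] yaw 14.41 [ 1.e-04  7.e-04 -1.e+00] [-14.3  -2.7   9.6] [-0.77  2.98 -0.03] 24.59350436925888
stop face s [41.60781494 42.46221351] lat [-33.28094112  34.94753947]
box top z 58.28970596648935 slope/mm -0.033770269983545424 front 40.38593221501641
gold 325 16.746552749442557 14.364223452906025
gold 325 -15.974489495150229 14.65040732829637
bed 3070 [-6.00000e-04 -1.10000e-03  1.19123e+01] 11.877358146762916
stop 7027 [ 4.00000e-04 -0.00000e+00  5.19183e+01] 51.86897936111859
desk 35129 [-0.0008 -0.0003 -0.1444] -0.18736550642356065
```

```bash
python3 - <<'E'
from h import *
p,M=tool(); c=cal("wrist"); im,d=ctrl.capture("wrist"); P=cloud(c,d)
a=np.array([np.cos(.254),np.sin(.254)]); n=np.array([-a[1],a[0]])
for nm,P,pp in(("now",P,p[:2]),("w2",np.load("w2.npz")["P"],np.array([491.9,-162.6]))):
    s=(P[...,:2]-pp)@a; t=(P[...,:2]-pp)@n; zz=58 if nm=="now" else 175.5
    print(nm,[(x,np.round(np.median(P[...,2][k]),2)) for x in range(-2,44,3) for k in[(abs(s-x)<1.5)&(abs(t)<16)&(abs(P[...,2]-zz)<6)] if k.sum()>5])
E
```

```text
now [(-2, np.float64(58.55)), (1, np.float64(58.58)), (4, np.float64(58.59)), (7, np.float64(58.61)), (10, np.float64(58.6)), (13, np.float64(58.55)), (16, np.float64(58.55)), (19, np.float64(58.57)), (22, np.float64(58.55)), (25, np.float64(58.6)), (28, np.float64(58.6)), (31, np.float64(58.46)), (34, np.float64(58.08)), (37, np.float64(57.83)), (40, np.float64(56.3)), (43, np.float64(52.33))]
w2 [(-2, np.float64(175.72)), (1, np.float64(175.71)), (4, np.float64(175.71)), (7, np.float64(175.71)), (10, np.float64(175.73)), (13, np.float64(175.66)), (16, np.float64(175.7)), (19, np.float64(175.67)), (22, np.float64(175.67)), (25, np.float64(175.73)), (28, np.float64(175.66)), (31, np.float64(175.58)), (34, np.float64(175.12)), (37, np.float64(174.97)), (40, np.float64(173.51))]
```

Emit:
arm_command:
  series:
    - [36, 0.3, 0, 0, 0, 0, 0]
    - [36, 0.6, 0, 0, 0, 0, 0]
    - [36, 0.9, 0, 0, 0, 0, 0]
    - [36, 0.9, 0, 0, 0, 0, 0]

```text
time: 10.92
tool_pos: [526.6, -156.0, 24.9]
eef_rot: [-3.116, -0.394, -0.0]
wrist_force: [-15.3, -3.3, 10.6]
grip_width: 43.9
grasp_force: 24.6
```

Emit:
arm_command:
  series:
    - [36, 0.3, 0, 0, 0, 0, 0]
    - [36, 0.6, 0, 0, 0, 0, 0]
    - [36, 0.9, 0, 0, 0, 0, 0]
    - [36, 0.9, 0, 0, 0, 0, 0]

```text
time: 11.25
tool_pos: [526.8, -155.9, 24.9]
eef_rot: [-3.116, -0.393, 0.001]
wrist_force: [-19.6, -3.7, 14.2]
grip_width: 43.6
grasp_force: 25.1
```

Emit:
arm_command:
  series:
    - [36, 0.2, 0, -0.1, 0, 0, 0]
    - [36, 0.3, 0, -0.2, 0, 0.1, 0]
    - [36, 0.4, 0, -0.2, 0, 0.1, 0]
    - [36, 0.4, 0, -0.2, 0, 0.1, 0]
    - [36, 0.4, 0, -0.2, 0, 0.1, 0]
    - [36, 0.4, 0, -0.2, 0, 0.1, 0]
  grip_force: 20.5

```text
time: 11.75
tool_pos: [526.8, -155.9, 24.9]
eef_rot: [-3.116, -0.393, -0.0]
wrist_force: [-20.8, -4.7, 10.6]
grip_width: 43.5
grasp_force: 24.7
```

```bash
python3 chk.py w6
```

```text
[ 526.84 -155.87   24.89] yaw 14.38 [-0.      0.0012 -1.    ] [-20.8  -4.7  10.6] [-1.13  4.16  0.01] 24.725967049598694
stop face s [40.52783086 41.38801151] lat [-33.32358749  34.89461178]
box top z 58.29054962258127 slope/mm -0.03401071582461138 front 40.40631784593273
gold 331 16.684620154089632 14.425115826598043
gold 324 -16.047501126072262 14.560749588864821
```

View pics/w6.png

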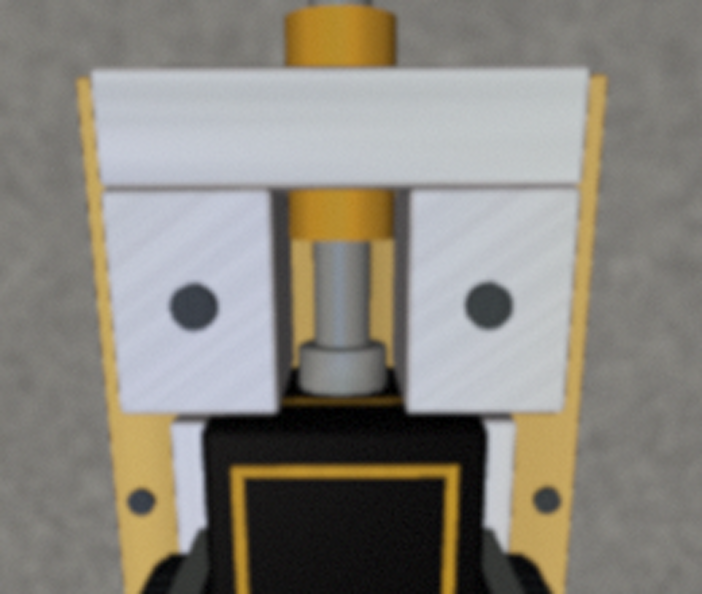

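The box front now meets both cheeks (row 412) with no gap, square and flat. Confirm it is steady, then hand in.

Emit:
arm_command:
  series:
    - [36, 0, 0, 0, 0, 0, 0]
    - [36, 0, 0, 0, 0, 0, 0]
    - [36, 0, 0, 0, 0, 0, 0]
    - [36, 0, 0, 0, 0, 0, 0]
    - [36, 0, 0, 0, 0, 0, 0]
    - [36, 0, 0, 0, 0, 0, 0]

```text
time: 12.3
tool_pos: [526.8, -155.9, 24.9]
eef_rot: [-3.116, -0.393, -0.0]
wrist_force: [-20.9, -4.8, 11.7]
grip_width: 43.5
grasp_force: 24.7
```

```bash
python3 -c "
from h import *
s=ctrl.observe();print(s['tool_pos'],s['wrist_force'],s['grasp_force']);print(ctrl.hand_in())"
```

```text
[ 526.84950079 -155.90048559   24.90268137] [-20.90725276  -4.75324134  11.71958057] 24.72697913646698
the job is handed in; nothing more can be done
None
```

The oblong box is home on the stop, square and flat on the bed, still gripped at about 24.7 N (it briefly read 25.1 N during the slide) and pressed steadily against the stop with about 21 N at the wrist; the job was handed in at about 12.3 s, with no verdict returned.

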